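# Gauge the marble rod

### The arm

A 6-joint arm with a two-finger parallel gripper is mounted at the origin on the work surface. World frame = base frame: x ahead of the robot, y to its left, z up, the work surface at z = 0. Lengths are in m, angles in degrees, forces in N, time in s.
With the tool pointing down it reaches from about 0.375 to 0.9 m from the base axis. Payload 3.1 kg.
Tool frame: the origin (TCP) lies at the very end of the fingers, on their centre line; the grasp point (between the pads) lies bot.hold_point_z behind it (bot.hold_point_z is the distance from the TCP to the grasp point, in m); z points along the fingers, y is the line along which they close (so a half turn about z gives the same grasp; the last joint's range is limited). The gripper opens to 87 mm and grips with 3 to 60 N. Pads are 19 mm wide; open, the fingers measure 117 mm over their backs; the gripper's body (75 mm by 190 mm) begins 51 mm behind the grasp point.
Start: joints at [-73.596, 30.224, 82.088, -0, 67.689, -10.227], TCP at [0.28, -0.559, 0.223] pointing down, gripper open.
Joint ranges: [-176.69, 176.69], [-43.24, 126.21], [12.49, 139.97], [-82, 262], [0, 151.66], [-163.58, 163.58]. Speed limits (degrees/s): [159.86, 159.86, 180, 180, 180, 180].

### API

Orientations are given as a 3x3 rotation matrix whose columns are the frame's x, y, z axes.
In Python, from rig import bot gives the robot as it stands.
- The arm moves only by the tool apply_moves, never from a script. Its argument "plan" is one flat list of numbers, 4 for each row, row after row: the shift along the world's x, y, z normalised to -1 to 1, where 1 is 0.05 m, then the turn about the world's z normalised to -1 to 1, where 1 is 10 degrees. A call has 1 to 12 rows; each row shifts and turns the commanded pose from where the row before left it; what a row does not reach is not made up. A row lasts 1/8 s, in which the tool goes at most 62.5 mm and 10.7 degrees, less where a joint would pass 70% of its speed; a pose out of reach is approached as far as the arm can. A call with a number of a shift or a turn outside -1 to 1 is refused whole. A call with a gripper value outside its range is refused whole. "grip" is the closure, from -1 (fully open) to 1 (shut), so that 0 is half open, set as the call begins (left out, the last holds). The fingers move at their own pace and stop on an object; the grip force is fixed at half the most. Time passes only in rows, so rows that do not move let the fingers close. It gives the time, the measured TCP pose, the force, the opening and the grip force at its end, in the units of the state.
- bot.read_state(): the state, without advancing time (a new reading comes with each control period).
- bot.capture(name): name is "side" or "top"; returns (picture, depth): 480x640x3 uint8, red, green, blue; 480x640 float32, m along the optical axis (not along the pixel's ray), 0 where there is no reading.
- bot.camera_info(name): a dict with "vertical_fov" (degrees; the focal length in pixels is half the picture's height over the tangent of half this angle, whatever the lens; pixels are square), "cx", "cy" (the principal point, pixels), "rvec" (rotation vector, rad) and "tvec" (3), from world to camera coordinates, as OpenCV has them. Camera axes: x right, y down, z forward; pixel columns grow to the right and rows downward; lengths in m; the calibration is good to about 2 mm. A picture is of the moment at which its call begins. camera_info takes no time and is no camera call.
- bot.hand_in(): hands the job in; it is judged then, once.
Trained networks look in the newest picture that a camera, given by its name, has taken for a name from the list of things; names that differ only in an ending like _2 or _b are one class to them, and where a whole thing is asked for, a point or a joint stands for the part that bears it (a point fixed in the world has none). Each returns a list of dicts, best first, with "p" (0 to 1); they miss things now and then, are a little off and sometimes report something else, mostly with a low value. They report only what shows in the picture. A call takes as long as a camera call.
- bot.outline_of(camera, target): "mask" (480x640 bool, what is visible of it) and "xy" ([column, row] as shares, 0 to 1, of the picture: columns of its width, rows of its height, amid what is visible of it).
- bot.pinpoint(camera, target): "xy" ([column, row] as shares, 0 to 1, of the picture: columns of its width, rows of its height: a listed point, or the origin of a listed thing).
The state is a dict: "time_s": time; "joint_positions": joint angles; "qvel": joint speeds; "tau": joint torques, N m; "position": TCP position; "tcp_rot": TCP orientation; "force": force on the tool from outside, world axes, zero at the start; "moment": the same for the moment, N m; "opening": opening from 0.0 (shut) to 1.0 (fully open); "grasp_force": force on a finger pad.
Only numpy, scipy, OpenCV 4.12 (cv2) and the standard library are available. Lean on these libraries where they do the work, as an engineer would, in place of code of your own. Each camera call takes 0.05 s, during which the arm holds its last target. There are 200 camera calls.

### The job

Three upright marble rods stand on the mosaic bench; take the medium-thick one and, keeping it upright and down at the bench, push it right through the wide gap gauge from the robot's side until it is completely out beyond the far end of the jaws. Then lift it over to the narrow gap gauge and, again from the robot's side, push it into the mouth of that gap until the jaws stop it. Leave it standing there on the bench against both jaws.

Things in the scene. Friction and masses are not known exactly. Their poses are not given: they have to be found in the camera images.
- rod: the medium rod: a plain upright marble cylinder, 36 mm in diameter, 100 mm tall, about 0.26 kg, standing on the bench. Origin: centre of its underside; z axis up along the rod. Beside it, at least 95 mm away centre to centre and equally tall, stand a thin rod (20 mm) and a thick rod (58 mm) of the same marble, which are not wanted.
- wide_gauge: the wide (go) gauge: two fixed parallel dark-steel jaws 52 mm apart, each 60 long, 28 wide, 30 mm high, ends rounded (radius 14), on a thin plate let flush into the bench. Origin: middle of the gap, on the bench. x along the gap (jaws from -30 to +30 mm), pointing away from the robot within 15 degrees; y across, z up. The medium rod passes with 8 mm to spare on each side.
- narrow_gauge: the narrow (no-go) gauge: two fixed parallel dark-steel jaws 26 mm apart, each 60 long, 28 wide, 30 mm high, ends rounded (radius 14), on a thin plate let flush into the bench. Origin: middle of the gap, on the bench. x along the gap (jaws from -30 to +30 mm), pointing away from the robot within 15 degrees; y across, z up. The rod stops against both jaw ends with its axis at x = -33 mm. Stands left or right of the wide one.

How it is judged (in metres and radians):
On the way, in this order (a step that is already met when the one before it is completed fails the run):
1. the rod is down at the bench in front of the wide gap, on the robot's side (x of rod in the frame of wide_gauge between -0.15 and -0.033 m and y of rod in the frame of wide_gauge between -0.035 and 0.035 m and height (world z) of rod below 0.02 m), for 0.04 s.
2. the rod is between the jaws of the wide gauge, down at the bench (x of rod in the frame of wide_gauge between -0.02 and 0.02 m and y of rod in the frame of wide_gauge between -0.02 and 0.02 m and height (world z) of rod below 0.02 m), for 0.04 s.
3. the rod has come out beyond the far end of the wide gauge (x of rod in the frame of wide_gauge between 0.045 and 0.15 m and y of rod in the frame of wide_gauge between -0.04 and 0.04 m and height (world z) of rod below 0.025 m), for 0.04 s.
4. the rod is pressed into the mouth of the narrow gap from the robot's side and is stopped by the jaws (x of rod in the frame of narrow_gauge between -0.045 and -0.02 m and y of rod in the frame of narrow_gauge between -0.015 and 0.015 m and height (world z) of rod below 0.015 m and contact force between rod and narrow_gauge above 1 N), for 0.02 s.
At the end, for the whole second after the job is handed in: The medium rod stands upright (within 8 degrees) and at rest on the bench in the mouth of the narrow gap on the robot's side: its axis 20 to 45 mm from the gauge's middle along the gap and within 15 mm of the gap's centre line (x of rod in the frame of narrow_gauge between -0.045 and -0.02 m and y of rod in the frame of narrow_gauge between -0.015 and 0.015 m and height (world z) of rod below 0.01 m and angle between rod's own z axis and vertical below 0.15 rad and linear speed of rod below 0.02 m/s); the robot touches nothing.
It fails at once if the medium rod is tipped over (more than about 34 degrees) (angle between rod's own z axis and vertical above 0.6 rad).
It also fails if it takes over 54 s, if anything falls off the work surface, if the arm or the gripper's body presses on something with over 40 N, if the wrist force passes 120 N, or if a joint passes its speed limit or range.

## Working session

There is one attempt and no reset: what is moved stays moved. The work goes in short steps, Python scripts to look and compute and a tool call to move; the robot and the scene stay as the last step left them, time stands still between calls to the robot, and variables do not carry over. Pictures are saved under pics/ and viewed, at most 10 in all, crops included, and the job is handed in when it is done.

Besides the shell and the picture viewer there is one more tool, called after ">>>" by a JSON object that holds its "fn" and its "kwargs", one argument or row to a line. apply_moves: Moves the arm, as the interface text tells. Its arguments: {"type":"object","properties":{"plan":{"type":"array","items":{"type":"number"}},"grip":{"type":"number"}},"required":["plan"]}

```bash
mkdir -p pics; cat > h.py <<'E'
import numpy as np, cv2
from rig import bot
def cam(n):
    c=bot.camera_info(n); f=240/np.tan(np.radians(c["vertical_fov"])/2)
    R=cv2.Rodrigues(np.array(c["rvec"],float))[0]; t=np.array(c["tvec"],float).ravel()
    return c,f,R,t
def ray(n,u,v,z):
    c,f,R,t=cam(n); o=-R.T@t; d=R.T@np.array([(u-c["cx"])/f,(v-c["cy"])/f,1]); return o+d*(z-o[2])/d[2]
def cloud(n,depth):
    c,f,R,t=cam(n); v,u=np.mgrid[:480,:640]
    P=np.stack([(u-c["cx"])/f*depth,(v-c["cy"])/f*depth,depth],-1); return (P-t)@R
E
python3 - <<'E'
from h import *
for n in("top","side"):
    im,d=bot.capture(n); cv2.imwrite(f"pics/{n}0.png",im[...,::-1]); P=cloud(n,d); np.save(n,P)
    print(n,bot.camera_info(n))
    for t in("rod","wide_gauge","narrow_gauge"):
        for r in bot.outline_of(n,t)[:3]:
            m=r["mask"]&(d>0); q=P[m]; print(t,"mask",round(r["p"],2),np.array(r["xy"])*[640,480],m.sum(),np.median(q,0).round(3),np.percentile(q[:,2],97).round(3) if len(q) else 0)
        for r in bot.pinpoint(n,t)[:3]:
            x=np.array(r["xy"])*[640,480]; print(t,"pt",round(r["p"],2),x,ray(n,*x,0).round(4))
print(bot.hold_point_z,bot.read_state())
E
```

```text
top {'vertical_fov': 46.44508730371872, 'cx': 317.1241773952068, 'cy': 237.84570214950733, 'rvec': array([ 2.16511861, -2.15060634,  0.14287189]), 'tvec': array([-0.07092592,  0.52354553,  0.7704691 ])}
rod mask 0.57 [459.072 189.312] 1032 [ 0.583 -0.261  0.098] 0.102
rod pt 0.92 [446.784 199.2  ] [ 0.5886 -0.2634  0.    ]
wide_gauge mask 0.63 [253.12  207.504] 3887 [0.573 0.03  0.002] 0.032
wide_gauge mask 0.52 [137.024 213.888] 3148 [0.564 0.211 0.019] 0.032
wide_gauge pt 0.66 [249.92  207.408] [0.5739 0.034  0.    ]
narrow_gauge mask 0.63 [134.976 210.   ] 3217 [0.564 0.211 0.018] 0.032
narrow_gauge pt 0.74 [134.72  212.496] [0.5648 0.207  0.    ]
side {'vertical_fov': 44.76893160706234, 'cx': 308.97401269418594, 'cy': 239.91506862997156, 'rvec': array([ 0.46514103, -2.62995285,  1.31723503]), 'tvec': array([0.45696735, 0.1529061 , 0.92936512])}
rod mask 0.76 [303.296 166.8  ] 726 [ 0.586 -0.253  0.061] 0.101
rod pt 0.96 [305.92 187.2 ] [ 0.5929 -0.2673  0.    ]
wide_gauge mask 0.9 [257.984 267.888] 2081 [0.572 0.026 0.013] 0.032
wide_gauge pt 0.86 [256.192 269.616] [0.5782 0.0325
[... 236 characters left out ...]
860390e-05,
        6.76893683e+01, -1.02280351e+01]), 'qvel': array([-0.06383842,  0.01984104,  0.05914932,  0.00577442,  0.00958123,
       -0.05274329]), 'tau': array([ 3.38252357e-04, -4.39866149e+01, -1.76948905e+01,  6.33106451e-02,
        5.03111270e-02, -2.22385046e-05]), 'position': array([ 0.28018215, -0.55865305,  0.22256924]), 'tcp_rot': array([[ 8.93896876e-01,  4.48272658e-01,  5.21227399e-06],
       [ 4.48272658e-01, -8.93896875e-01, -2.17340949e-05],
       [-5.08356504e-06,  2.17645594e-05, -1.00000000e+00]]), 'force': array([-0.81349837,  0.51678559, -0.15441483]), 'moment': array([-0.03912829,  0.01493262,  0.01384644]), 'grasp_force': 0.0, 'opening': 0.9982657189234988}
```

View pics/top0.png

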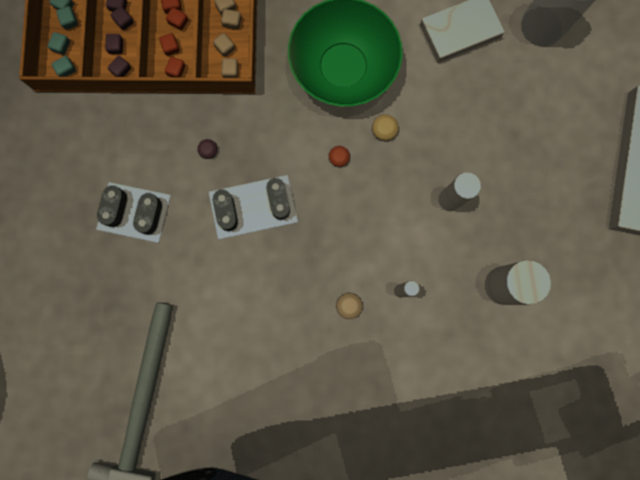

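```bash
python3 - <<'E'
from h import *
P=np.load("top.npy")
# rods: top faces
z=P[...,2]; m=((z>.09)&(z<.11)&(P[...,0]>.35)).astype('uint8')
n,l,s,c=cv2.connectedComponentsWithStats(m)
for i in range(1,n):
    if s[i,4]>60:
        q=P[l==i]; (x,y),r=cv2.minEnclosingCircle(q[:,:2].astype('float32')); print("rod",s[i],c[i].round(),q.mean(0).round(4),x,y,r)
m=((z>.025)&(z<.036)&(P[...,1]>-.1)).astype('uint8')
n,l,s,c=cv2.connectedComponentsWithStats(m)
for i in range(1,n):
    if s[i,4]>200:
        q=P[l==i][:,:2].astype('float32'); print("jaw",s[i],c[i].round(),q.mean(0),cv2.minAreaRect(q*1000),cv2.fitLine(q,cv2.DIST_L2,0,.01,.01).ravel()[:2])
E
```

```text
rod [545   0  48  18 337] [564.   9.] [ 0.8396 -0.4091  0.0997] 0.8508730530738831 -0.4157485067844391 0.029660595580935478
rod [453 172  28  28 589] [467. 185.] [ 0.5878 -0.2666  0.0992] 0.5886155962944031 -0.26749810576438904 0.01821145974099636
rod [ 504  260   47   44 1606] [527. 282.] [ 0.4598 -0.3426  0.0996] 0.45977625250816345 -0.34390103816986084 0.029338814318180084
rod [404 281  16  15 191] [411. 288.] [ 0.4507 -0.1903  0.0994] 0.45072850584983826 -0.19097577035427094 0.010059697553515434
jaw [ 27   0  10  76 292] [32. 38.] [0.8259133  0.36486927] ((826.9442138671875, 364.8638610839844), (123.67010498046875, 3.5995516777038574), 0.014719812199473381) [9.9999994e-01 4.0690845e-04]
jaw [ 84   0   8  77 242] [87. 38.] [0.8255447  0.28112265] ((827.0437622070312, 281.0539245605469), (125.76776123046875, 2.740201473236084), 0.13424891233444214) [0.9999988  0.00152614]
jaw [296  10  45  93 732] [314.  46.] [ 0.8167641  -0.06033633] ((800.2867431640625, -66.58868408203125), (65.58363342285156, 144.6197509765625), 89.57234191894531) [ 0.98837185 -0.1520563 ]
jaw [ 25  72 229  16 6
[... 592 characters left out ...]
0.06804395] ((566.9896240234375, 68.405029296875), (59.67866897583008, 28.4243106842041), 12.348219871520996) [0.97451377 0.2243278 ]
jaw [133 192  26  41 733] [145. 212.] [0.56038165 0.18198475] ((561.1246948242188, 182.71966552734375), (29.36166763305664, 59.27142333984375), 77.51824188232422) [ 0.9814087  -0.19192962]
jaw [126 303  39 146 710] [146. 374.] [0.33085233 0.17155744] ((329.39697265625, 171.6558837890625), (16.617321014404297, 203.23023986816406), 80.01299285888672) [ 0.98334396 -0.18175448]
jaw [ 88 450  64  30 483] [117. 473.] [0.19768324 0.20484097] ((208.4100799560547, 202.1839599609375), (38.61527633666992, 86.63849639892578), 0.32830896973609924) [ 0.04112284 -0.9991541 ]
```

The top view shows the wide gauge at about (253,207), the narrow one at (133,212) and the medium rod's top at (467,185). The thin rod is at (411,288) and the thick one at (527,282). A grey bar lies in front of the narrow gauge, from (125,470) to (163,305).

>>> {"fn": "apply_moves", "kwargs": {
  "plan": [0.616, 0.583, 0, -0.14, 0.616, 0.583, 0, -0.14, 0.616, 0.583, 0, -0.14, 0.616, 0.583, 0, -0.14, 0.616, 0.583, 0, -0.14, 0.616, 0.583, 0, -0.14, 0.616, 0.583, 0, -0.14, 0.616, 0.583, 0, -0.14, 0.616, 0.583, 0, -0.14, 0.616, 0.583, 0, -0.14, 0, 0, 0, 0, 0, 0, 0, 0],
  "grip": -1
}}

```text
time_s: 2.2
position: [0.5878, -0.2672, 0.2224]
tcp_rot: [[0.976, 0.219, -0.001], [0.219, -0.976, -0.0], [-0.001, 0.0, -1.0]]
force: [-0.1, 0.2, 0.1]
opening: 1.0
grasp_force: 0.0
```

```bash
python3 - <<'E'
from h import *
P=np.load("top.npy")
for u,v in((163,310),(155,350),(145,380),(130,450),(105,473),(207,148),(340,156)): print(u,v,P[v,u].round(3))
q=P[280:480,80:240].reshape(-1,3); q=q[q[:,2]>.02]; print(q.min(0),q.max(0))
E
```

```text
163 310 [0.42  0.152 0.024]
155 350 [0.364 0.161 0.025]
145 380 [0.322 0.173 0.025]
130 450 [0.227 0.19  0.025]
105 473 [0.197 0.222 0.026]
207 148 [0.662 0.099 0.014]
340 156 [ 0.65  -0.101  0.014]
[ 0.18825719 -0.06382215  0.02000262] [0.42969879 0.24735871 0.83107937]
```

>>> {"fn": "apply_moves", "kwargs": {
  "plan": [0, 0, -0.8, 0, 0, 0, -0.8, 0, 0, 0, -0.8, 0, 0, 0, -0.6, 0, 0, 0, -0.45, 0, 0, 0, 0, 0, 0, 0, 0, 0]
}}

```text
time_s: 3.08
position: [0.5883, -0.2684, 0.051]
tcp_rot: [[0.976, 0.218, 0.001], [0.218, -0.976, -0.001], [0.001, 0.001, -1.0]]
force: [-0.4, -0.4, 0.5]
opening: 1.0
grasp_force: 0.0
```

>>> {"fn": "apply_moves", "kwargs": {
  "plan": [0, 0, 0, 0, 0, 0, 0, 0, 0, 0, 0, 0, 0, 0, 0, 0, 0, 0, 0, 0, 0, 0, 0, 0, 0, 0, 0, 0, 0, 0, 0, 0],
  "grip": 1
}}

```text
time_s: 4.08
position: [0.5882, -0.2672, 0.05]
tcp_rot: [[0.976, 0.219, 0.0], [0.219, -0.976, -0.0], [0.0, 0.0, -1.0]]
force: [-0.6, -0.4, -0.2]
opening: 0.406
grasp_force: 30.0
```

>>> {"fn": "apply_moves", "kwargs": {
  "plan": [0, 0, 0.8, 0, 0, 0, 0.8, 0, 0, 0, 0.8, 0, -0.26, 0.69, 0, 0, -0.26, 0.69, 0, 0, -0.26, 0.69, 0, 0, -0.26, 0.69, 0, 0, -0.26, 0.69, 0, 0, -0.26, 0.69, 0, 0, -0.26, 0.69, 0, 0, -0.26, 0.69, 0, 0]
}}

```text
time_s: 5.45
position: [0.483, 0.0101, 0.1697]
tcp_rot: [[0.976, 0.218, -0.001], [0.218, -0.976, 0.0], [-0.001, -0.001, -1.0]]
force: [0.5, -0.4, -2.0]
opening: 0.408
grasp_force: 30.0
```

>>> {"fn": "apply_moves", "kwargs": {
  "plan": [0, 0, -0.8, 0, 0, 0, -0.8, 0, 0, 0, -0.5, 0, 0, 0, -0.2, 0, 0, 0, 0, 0, 0, 0, 0, 0]
}}

```text
time_s: 6.2
position: [0.4849, 0.0087, 0.0559]
tcp_rot: [[0.976, 0.219, 0.002], [0.219, -0.976, -0.0], [0.002, 0.001, -1.0]]
force: [-0.1, -0.3, -2.8]
opening: 0.408
grasp_force: 30.0
```

```bash
python3 - <<'E'
from h import *
s=bot.read_state(); print(s["position"],s["force"],s["grasp_force"])
a,_=bot.capture("side"); b,d=bot.capture("top"); cv2.imwrite("pics/b.png",np.hstack([a[130:430,100:500],b[100:400,100:500]])[...,::-1])
P=cloud("side",d*0+_)
for r in bot.outline_of("side","rod")[:2]:
    q=P[r["mask"]&(_>0)]; print(r["p"],len(q),np.median(q,0),np.percentile(q,[3,97],0))
E
```

```text
[0.48490084 0.00865194 0.05585905] [-0.0729511  -0.29744298 -2.82196464] 29.995630457997322
0.67 388 [0.48132769 0.02379109 0.03265626] [[0.46997182 0.01072129 0.00955073]
 [0.50161143 0.02868492 0.06036329]]
```

View pics/b.png

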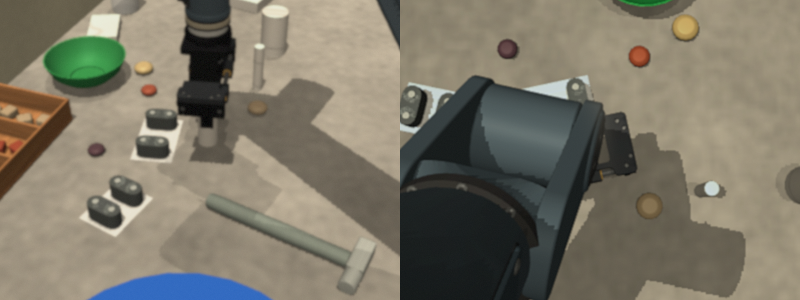

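The side view shows the rod held upright at crop pixel (207,130), right in front of the wide gap and aligned with it.

>>> {"fn": "apply_moves", "kwargs": {
  "plan": [0, 0, -0.06, 0, 0.39, 0.088, 0, 0, 0.39, 0.088, 0, 0, 0.39, 0.088, 0, 0, 0.39, 0.088, 0, 0, 0.39, 0.088, 0, 0, 0.39, 0.088, 0, 0, 0.39, 0.088, 0, 0, 0.39, 0.088, 0, 0, 0, 0, 0, 0, 0, 0, 0, 0]
}}

```text
time_s: 7.72
position: [0.6385, 0.0441, 0.0516]
tcp_rot: [[0.976, 0.219, -0.003], [0.219, -0.976, 0.0], [-0.003, -0.001, -1.0]]
force: [-0.6, 0.1, -2.1]
opening: 0.41
grasp_force: 30.0
```

>>> {"fn": "apply_moves", "kwargs": {
  "plan": [0, 0, 0.8, 0, 0, 0, 0.8, 0, -0.39, 0.45, 0, -0.3, -0.39, 0.45, 0, -0.3, -0.39, 0.45, 0, -0.3, -0.39, 0.45, 0, -0.3, -0.39, 0.45, 0, -0.3, -0.39, 0.45, 0, -0.3, -0.39, 0.45, 0, -0.3, -0.39, 0.45, 0, -0.3, 0, 0, 0, 0, 0, 0, 0, 0]
}}

```text
time_s: 9.22
position: [0.4842, 0.2236, 0.1322]
tcp_rot: [[0.98, -0.197, 0.0], [-0.197, -0.98, -0.0], [0.001, 0.0, -1.0]]
force: [-0.4, 0.1, -1.6]
opening: 0.407
grasp_force: 30.0
```

>>> {"fn": "apply_moves", "kwargs": {
  "plan": [0, 0, -0.8, 0, 0, 0, -0.6, 0, 0, 0, -0.2, 0, 0, 0, 0, 0, 0, 0, 0, 0]
}}

```text
time_s: 9.85
position: [0.4853, 0.224, 0.053]
tcp_rot: [[0.98, -0.197, 0.002], [-0.197, -0.98, 0.001], [0.002, -0.001, -1.0]]
force: [-0.7, 0.5, -1.8]
opening: 0.406
grasp_force: 30.0
```

```bash
python3 - <<'E'
from h import *
s=bot.read_state(); p=s["position"]; print(p,s["force"],s["grasp_force"],s["tcp_rot"][:,1])
d=p[:2]-[.5663,.2089]; a=np.radians(-11.2); print(d@[np.cos(a),np.sin(a)],d@[-np.sin(a),np.cos(a)])
a,_=bot.capture("side"); cv2.imwrite("pics/c.png",cv2.resize(a[180:430,100:400],None,fx=2,fy=2)[...,::-1])
E
```

```text
[0.48531578 0.22403306 0.05301318] [-0.69470715  0.46253302 -1.81482078] 29.99996288213879 [-1.97497859e-01 -9.80302848e-01 -9.60160695e-04]
-0.08238124550692406 -0.0008850661629850549
```

View pics/c.png

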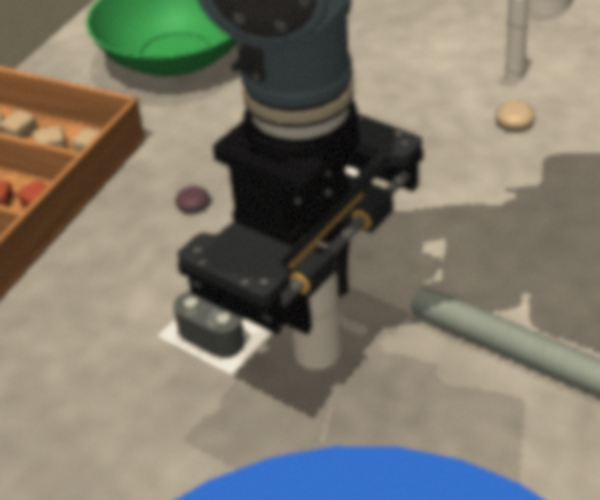

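The rod is upright at crop pixel (318,330), in front of the mouth of the narrow gap and clear of the hammer.

>>> {"fn": "apply_moves", "kwargs": {
  "plan": [0, 0.018, -0.04, 0, 0.2, -0.039, 0, 0, 0.2, -0.039, 0, 0, 0.2, -0.039, 0, 0, 0.2, -0.039, 0, 0, 0.1, -0.02, 0, 0, 0, 0, 0, 0, 0, 0, 0, 0]
}}

```text
time_s: 10.9
position: [0.5286, 0.2161, 0.05]
tcp_rot: [[0.98, -0.197, -0.001], [-0.197, -0.98, -0.0], [-0.001, 0.0, -1.0]]
force: [-0.9, 0.2, -2.3]
opening: 0.41
grasp_force: 30.0
```

>>> {"fn": "apply_moves", "kwargs": {
  "plan": [0.04, -0.008, -0.01, 0, 0.04, -0.008, 0, 0, 0, 0, 0, 0]
}}

```text
time_s: 11.28
position: [0.5322, 0.2155, 0.0499]
tcp_rot: [[0.98, -0.197, -0.002], [-0.197, -0.98, -0.0], [-0.002, 0.0, -1.0]]
force: [-4.3, -0.0, 5.1]
opening: 0.406
grasp_force: 30.0
```

>>> {"fn": "apply_moves", "kwargs": {
  "plan": [0.03, -0.006, 0, 0, 0.03, -0.006, 0, 0, 0, 0, 0, 0]
}}

```text
time_s: 11.65
position: [0.5326, 0.2154, 0.05]
tcp_rot: [[0.98, -0.198, -0.007], [-0.198, -0.98, 0.001], [-0.007, 0.001, -1.0]]
force: [-7.9, 2.5, 9.7]
opening: 0.409
grasp_force: 30.0
```

>>> {"fn": "apply_moves", "kwargs": {
  "plan": [0.04, -0.008, 0, 0, 0.04, -0.008, 0, 0, 0, 0, 0, 0]
}}

```text
time_s: 12.02
position: [0.5336, 0.2153, 0.0501]
tcp_rot: [[0.98, -0.199, -0.013], [-0.199, -0.98, 0.001], [-0.013, 0.001, -1.0]]
force: [-12.3, 6.6, 14.9]
opening: 0.408
grasp_force: 30.0
```

>>> {"fn": "apply_moves", "kwargs": {
  "plan": [-0.06, 0.012, 0, 0, 0, 0, 0, 0]
}}

```text
time_s: 12.28
position: [0.5332, 0.2154, 0.05]
tcp_rot: [[0.98, -0.198, -0.007], [-0.198, -0.98, 0.001], [-0.007, 0.001, -1.0]]
force: [-7.6, 4.2, 10.1]
opening: 0.409
grasp_force: 30.0
```

>>> {"fn": "apply_moves", "kwargs": {
  "plan": [0, 0, 0, 0, 0, 0, 0, 0, 0, 0, 0, 0, 0, 0, 0, 0, 0, 0, 0, 0, 0, 0, 0, 0],
  "grip": -1
}}

```text
time_s: 13.02
position: [0.5373, 0.2145, 0.0495]
tcp_rot: [[0.98, -0.197, 0.0], [-0.197, -0.98, -0.0], [0.0, 0.0, -1.0]]
force: [-0.8, 0.9, -0.3]
opening: 0.968
grasp_force: 0.0
```

>>> {"fn": "apply_moves", "kwargs": {
  "plan": [0, 0, 0.3, 0, 0, 0, 0.6, 0, 0, 0, 0.8, 0, 0, 0, 0.8, 0, 0, 0, 0.8, 0, 0, -0.8, 0, 0, 0, -0.8, 0, 0, 0, -0.8, 0, 0, 0, -0.8, 0, 0, 0, -0.8, 0, 0, 0, -0.8, 0, 0, 0, 0, 0, 0]
}}

```text
time_s: 14.52
position: [0.5376, -0.028, 0.2157]
tcp_rot: [[0.98, -0.201, 0.002], [-0.201, -0.98, -0.001], [0.002, 0.001, -1.0]]
force: [-0.4, 0.3, -0.8]
opening: 1.003
grasp_force: 0.0
```

```bash
python3 - <<'E'
from h import *
a,_=bot.capture("side"); b,d=bot.capture("top"); cv2.imwrite("pics/d.png",np.hstack([a[180:430,100:400],b[100:350,0:300]])[...,::-1])
P=cloud("top",d); q=P[(abs(P[...,0]-.53)<.06)&(abs(P[...,1]-.215)<.06)&(P[...,2]>.08)&(P[...,2]<.12)]
if len(q):
    p=np.array(cv2.minEnclosingCircle(q[:,:2].astype('float32'))[0]); print(p,q.mean(0),q[:,2].max())
    for x in (p,q.mean(0)[:2]):
        dd=x-[.5663,.2089]; t=np.radians(-11.2); print(dd@[np.cos(t),np.sin(t)],dd@[-np.sin(t),np.cos(t)])
E
```

```text
(no output)
```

View pics/d.png

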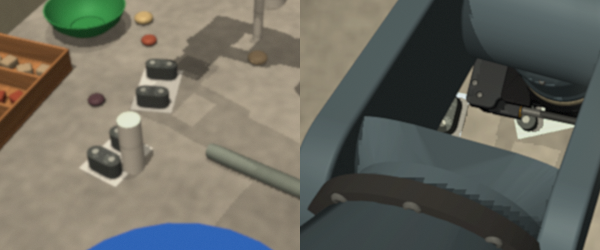

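The side view shows the rod standing free in the narrow mouth at crop pixel (131,145), with the gripper clear. The arm blocks the top view, so I'll measure from the side.

```bash
python3 - <<'E'
from h import *
a,d=bot.capture("side"); P=cloud("side",d)
q=P[(abs(P[...,0]-.53)<.05)&(abs(P[...,1]-.215)<.05)&(P[...,2]>.04)&(P[...,2]<.12)&(d>0)]
t=np.radians(-11.2); print(len(q))
for lo,hi in((.04,.06),(.065,.09),(.098,.105)):
    s=q[(q[:,2]>lo)&(q[:,2]<hi)]
    f=lambda c: np.hypot(*(s[:,:2]-c).T)-.018
    from scipy.optimize import least_squares
    c=least_squares(f,[.534,.215],loss="soft_l1",f_scale=.002).x if hi<.095 else s.mean(0)[:2]
    dd=c-[.5663,.2089]; print(len(s),c,dd@[np.cos(t),np.sin(t)],dd@[-np.sin(t),np.cos(t)])
print(q[:,2].max())
E
```

```text
1000
226 [0.53460489 0.21534176] -0.032342694492984485 0.00016279914020600892
292 [0.53461691 0.21532935] -0.032328487120671615 0.00015296267557591154
320 [0.53378653 0.2172139 ] -0.03350910577871288 0.0018403344152236165
0.10271756903926216
```

Measured: x ≈ -32 to -33.5 mm, y ≈ 0 to 2 mm, upright, so the rod is against the jaws.

```bash
python3 -c "
from rig import bot
print(bot.hand_in())"
```

```text
the job is handed in; nothing more can be done
None
```

I handed the job in with the medium rod through the wide gauge and standing upright in the mouth of the narrow one, about 32–33 mm before the gauge's middle and within 2 mm of its centre line, with the gripper clear; I carried it through the wide gap gripped, about 2 mm above the bench, and no verdict came back.

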